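# Stack the lunch tins on the warming plate and switch it on

### The arm

A 6-joint arm with a two-finger parallel gripper is mounted at the origin on the work surface. World frame = base frame: x ahead of the robot, y to its left, z up, the work surface at z = 0. Lengths are in m, angles in rad, forces in N, time in s.
With the tool pointing down it reaches from about 0.275 to 0.75 m from the base axis. Payload 10.2 kg.
Tool frame: the origin (TCP) lies midway between the tips of the shut fingers; the grasp point (between the pads) lies 19 mm behind it; z points along the fingers, y is the line along which they close (so a half turn about z gives the same grasp; the last joint's range is limited). The gripper opens to 85 mm and grips with 20 to 120 N. Pads are 22 mm wide; open, the fingers measure 114 mm over their backs; the gripper's body (76 mm by 85 mm) begins 54 mm behind the grasp point. The pads swing forward as they close: fully open they stand 13 mm farther back than shut.
Start: joints at [1.015, 0.313, 1.498, -0, 1.331, -0.223], TCP at [0.172, 0.496, 0.231] pointing down, gripper open.
Joint ranges: [-2.94, 2.94], [-0.97, 2.17], [0.19, 2.56], [-1.23, 4.37], [0.02, 3.11], [-2.88, 2.88]. Speed limits (rad/s): [2.39, 2.39, 3.01, 3.14, 3.14, 3.14].

### API

Orientations are given as a unit quaternion [w, x, y, z].
In Python, from workcell import arm, vision, nets gives the robot as it stands.
- The arm moves only by the tool move_arm, never from a script. Its argument "commands" is a list of rows, each a list of 7 numbers: the shift along the tool's x, y, z in m, then the turn, a rotation vector about the tool's x, y, z in rad, then the closure, from -1 (fully open) to 1 (shut). In form: [[x, y, z, wx, wy, wz, gripper], ...]. A call has exactly 10 rows; each row shifts and turns the commanded pose from where the row before left it, along the tool's axes as they then stand; what a row does not reach is not made up. A row lasts 1/8 s, in which the tool goes at most 62.5 mm and 10.7 degrees, less where a joint would pass 70% of its speed; a pose out of reach is approached as far as the arm can. A call is refused whole if a number of a shift passes 0.0625 or a number of a turn 0.188, either way. A call with a gripper value outside its range is refused whole. The fingers move at their own pace and stop on an object; the grip force is fixed at half the most. Time passes only in rows, so rows that do not move let the fingers close, or fill a call up. It gives the time, the measured TCP pose, the force, the opening and the grip force at its end, in the units of the state.
- arm.sense(): the state, without advancing time (a new reading comes with each control period).
- vision.camera(name): name is "scene" or "top" or "wrist"; returns a dict with "img" (400x640x3 uint8, red, green, blue), "camera_matrix" (3x3 intrinsics, pixels), "rvec" (rotation vector, rad) and "tvec" (3), from world to camera coordinates, as OpenCV has them. Camera axes: x right, y down, z forward; pixel columns grow to the right and rows downward; lengths in m; the calibration is good to about 2 mm. A picture is of the moment at which its call begins. There is no depth.
- arm.close_job(): hands the job in; it is judged then, once.
Trained networks look in the newest picture that a camera, given by its name, has taken for a name from the list of things; names that differ only in an ending like _2 or _b are one class to them, and where a whole thing is asked for, a point or a joint stands for the part that bears it (a point fixed in the world has none). Each returns a list of dicts, best first, with "confidence" (0 to 1); they miss things now and then, are a little off and sometimes report something else, mostly with a low value. They report only what shows in the picture. A call takes as long as a camera call. They do not tell look-alikes from the thing itself.
- nets.search_frame(camera, target): "bbox" ([left, top, right, bottom] in pixels, round what is visible of it).
- nets.trace(camera, target): "region" (400x640 bool, what is visible of it) and "bbox" ([left, top, right, bottom] in pixels, round what is visible of it).
- nets.pinpoint(camera, target): "location" ([column, row] in pixels: a listed point, or the origin of a listed thing).
The state is a dict: "clock": time; "joint_pos": joint angles; "qvel": joint speeds; "joint_torque": joint torques, N m; "eef_pos": TCP position; "ee_rot": TCP orientation; "ft_force": force on the tool from outside, world axes, zero at the start; "wrist_torque": the same for the moment, N m; "grip_width": opening from 0.0 (shut) to 1.0 (fully open); "gripper_force": force on a finger pad.
Only numpy, scipy, OpenCV 4.12 (cv2) and the standard library are available. Lean on these libraries where they do the work, as an engineer would, in place of code of your own. Each camera call takes 0.05 s, during which the arm holds its last target. There are 200 camera calls.

### The job

Keep the leftovers warm: stack the green-lidded and the white-lidded lunch tin, in either order, squarely on top of the grey-lidded one that is already on the warming plate, keeping them level, setting each down gently instead of letting it drop, and without shifting the bottom tin. Once the column of three stands, turn the plate's switch clockwise until it clicks over and stays at on. Leave the covered dish, the wine glass and the oil bottle alone.

Things in the scene. Friction and masses are not known exactly. Their poses are not given: they have to be found in the camera images.
- tin_green: Steel tin with a green lid, starting on the table to the robot's left, long side roughly across (along world y): closed, rigid, 160 long (own x) x 64 wide (own y) x 46 high, 0.25 to 0.55 kg, flat bottom, flat lid; flat 3 mm clips at the short ends. Origin: centre of its underside, z up.
- tin_white: The same tin with a white lid, also starting on the table to the robot's left, long side roughly across; the two may have swapped places. Size, mass and origin as tin_green.
- tin_base: The same tin with a grey lid, loose, already lying on the warming plate as the foot of the column, long side roughly along the plate's x. Size, mass and origin as tin_green; its lid top is 46 above its origin.
- warmer: Table-top warming plate, fixed to the table: 200 deep (own x) x 460 wide (own y; 520 over its black end handles) x 48 high, aluminium frame, black glass top and an aluminium panel at its -y (right-hand) end that bears the switch. Origin at the centre of its underside on the table, z up; the top is at z = 48.
- switch (a joint): Two-position rotary switch on the plate's panel. 0 = off (rest, white dot), 1.2 rad = on (rest and end stop, orange dot); grows turning clockwise seen from above. A sprung detent resists with up to about 0.12 N m; let go before about 0.6 rad it springs back to off, beyond it snaps over to on by itself and stays.
- switch_grip (a point): Point on the switch's vertical axis, 26 above the plate's top, 8 below the top of the black grip bar; it turns with the knob. Bar: 46 long along the point's x, 14 wide along y, 28 tall, on a round skirt 50 across, 6 high; a white line on it points to the point's -x. The axis lies 178 from the plate's origin along its -y and 30 along its -x.
- dish: Bystander: small covered dish, 112 across, 71 high with its lid knob, white with a terracotta lid, standing on the warming plate's left part (+y), about 140 from the column. Origin at the centre of its underside.
- wine_glass: Bystander: empty wine glass, 80 across, 190 high, on the table beyond the plate. Origin at the centre of its foot.
- oil_bottle: Bystander: dark green bottle, 64 across, 250 high, on the table beyond the plate's switch end. Origin at the centre of its underside.
Mind the look-alikes: they are no part of the job. Of the things that look like the tin_green, take the one that is farthest to the robot's left at the start. Leave any pink look-alike of the tin_base alone.

How it is judged:
On the way, in this order (a step that is already met when the one before it is completed fails the run):
1. one of the two tins stands squarely on the grey-lidded tin, let go (((horizontal distance between tin_green and tin_base below 0.01 m and angle between the x axis of tin_green and the x axis of tin_base, either way round below 0.12 rad and z of tin_green in the frame of tin_base between 0.041 and 0.051 m and angle between tin_green's own z axis and vertical below 0.08 rad and contact force between tin_green and tin_base above 0.5 N and contact force between tin_green and the fingers below 0.05 N and linear speed of tin_green below 0.02 m/s) or (horizontal distance between tin_white and tin_base below 0.01 m and angle between the x axis of tin_white and the x axis of tin_base, either way round below 0.12 rad and z of tin_white in the frame of tin_base between 0.041 and 0.051 m and angle between tin_white's own z axis and vertical below 0.08 rad and contact force between tin_white and tin_base above 0.5 N and contact force between tin_white and the fingers below 0.05 N and linear speed of tin_white below 0.02 m/s))), for 0.2 s.
2. the other tin stands squarely on top of it, let go: a column of three (((horizontal distance between tin_green and tin_base below 0.01 m and angle between the x axis of tin_green and the x axis of tin_base, either way round below 0.12 rad and z of tin_green in the frame of tin_base between 0.041 and 0.051 m and angle between each of tin_green, tin_white's own z axis and vertical below 0.08 rad and contact force between tin_green and tin_base above 0.5 N and horizontal distance between tin_white and tin_green below 0.01 m and angle between the x axis of tin_white and the x axis of tin_green, either way round below 0.12 rad and z of tin_white in the frame of tin_green between 0.041 and 0.051 m and contact force between tin_white and tin_green above 0.5 N) or (horizontal distance between tin_white and tin_base below 0.01 m and angle between the x axis of tin_white and the x axis of tin_base, either way round below 0.12 rad and z of tin_white in the frame of tin_base between 0.041 and 0.051 m and angle between each of tin_white, tin_green's own z axis and vertical below 0.08 rad and contact force between tin_white and tin_base above 0.5 N and horizontal distance between tin_green and tin_white below 0.01 m and angle between the x axis of tin_green and the x axis of tin_white, either way round below 0.12 rad and z of tin_green in the frame of tin_white between 0.041 and 0.051 m and contact force between tin_green and tin_white above 0.5 N)) and contact force between each of tin_green, tin_white and the fingers below 0.05 N and linear speed of each of tin_base, tin_green, tin_white below 0.02 m/s), for 0.2 s.
3. the switch has clicked over to on (value of joint switch above 1.1 rad), for 0.2 s.
At the end, for the whole second after the job is handed in: The green- and white-lidded tins stand level and at rest one on the other on the grey-lidded tin, in either order, each within 10 mm and 0.12 rad of the tin below it; the grey-lidded tin is within 20 mm of where it stood; the switch rests at on (above 1.1 rad) (((horizontal distance between tin_green and tin_base below 0.01 m and angle between the x axis of tin_green and the x axis of tin_base, either way round below 0.12 rad and z of tin_green in the frame of tin_base between 0.041 and 0.051 m and angle between each of tin_green, tin_white's own z axis and vertical below 0.08 rad and contact force between tin_green and tin_base above 0.5 N and horizontal distance between tin_white and tin_green below 0.01 m and angle between the x axis of tin_white and the x axis of tin_green, either way round below 0.12 rad and z of tin_white in the frame of tin_green between 0.041 and 0.051 m and contact force between tin_white and tin_green above 0.5 N) or (horizontal distance between tin_white and tin_base below 0.01 m and angle between the x axis of tin_white and the x axis of tin_base, either way round below 0.12 rad and z of tin_white in the frame of tin_base between 0.041 and 0.051 m and angle between each of tin_white, tin_green's own z axis and vertical below 0.08 rad and contact force between tin_white and tin_base above 0.5 N and horizontal distance between tin_green and tin_white below 0.01 m and angle between the x axis of tin_green and the x axis of tin_white, either way round below 0.12 rad and z of tin_green in the frame of tin_white between 0.041 and 0.051 m and contact force between tin_green and tin_white above 0.5 N)) and value of joint switch above 1.1 rad and distance of tin_base from where it was at the start of the episode below 0.02 m and angle between tin_base's own z axis and vertical below 0.08 rad and linear speed of each of tin_base, tin_green, tin_white below 0.02 m/s); the robot touches nothing.
It fails at once if a tin is tipped by more than 0.5 rad (angle between any of tin_base, tin_green, tin_white's own z axis and vertical above 0.5 rad).
It fails at once if a tin is let fall (moves faster than 0.45 m/s with no finger on it: a drop of about 10 mm) ((linear speed of tin_base above 0.45 m/s and contact force between tin_base and the fingers below 0.05 N) or (linear speed of tin_green above 0.45 m/s and contact force between tin_green and the fingers below 0.05 N) or (linear speed of tin_white above 0.45 m/s and contact force between tin_white and the fingers below 0.05 N)).
It fails at once if the covered dish, wine glass or oil bottle is shifted by more than 30 mm or tipped (distance of any of dish, wine_glass, oil_bottle from where it was at the start of the episode above 0.03 m or angle between any of dish, wine_glass, oil_bottle's own z axis and vertical above 0.3 rad).
It also fails if it takes over 72 s, if anything falls off the work surface, if the arm or the gripper's body presses on something with over 40 N, if the wrist force passes 120 N, or if a joint passes its speed limit or range.

## Working session

There is one attempt and no reset: what is moved stays moved. The work goes in short steps, Python scripts to look and compute and a tool call to move; the robot and the scene stay as the last step left them, time stands still between calls to the robot, and variables do not carry over. Pictures are saved under pics/ and viewed, at most 10 in all, crops included, and the job is handed in when it is done.

Besides the shell and the picture viewer there is one more tool, called after "Call:" as name([rows], argument=value, ...), one row to a line, values as JSON. move_arm: Moves the arm, as the interface text tells. Its arguments: {"type":"object","properties":{"commands":{"type":"array","items":{"type":"array","items":{"type":"number"}}}},"required":["commands"]}

```bash
mkdir -p pics; cat > look.py <<'E'
from workcell import arm, vision, nets
import cv2, numpy as np
s=arm.sense(); print({k:np.round(v,3) for k,v in s.items()})
for c in ("scene","top"):
    d=vision.camera(c); cv2.imwrite(f"pics/{c}0.png",d["img"][:,:,::-1])
    print(c,np.round(d["camera_matrix"],1).tolist(),np.round(d["rvec"],3).ravel(),np.round(d["tvec"],3).ravel())
    for t in ("tin_green","tin_white","tin_base","warmer","switch_grip","dish"):
        for r in nets.search_frame(c,t)[:5]: print(t,np.round(r["bbox"]),round(r["confidence"],2))
E
python3 look.py
```

```text
{'clock': np.float64(0.0), 'joint_pos': array([ 1.015,  0.313,  1.498,  0.   ,  1.331, -0.223]), 'qvel': array([-0.001,  0.001,  0.001, -0.001,  0.   ,  0.001]), 'joint_torque': array([-1.0000e-03, -4.1225e+01, -2.5975e+01, -0.0000e+00,  4.0000e-03,
       -0.0000e+00]), 'eef_pos': array([0.171, 0.496, 0.231]), 'ee_rot': array([-0.   ,  0.166,  0.986, -0.001]), 'ft_force': array([-0.086,  0.236,  0.675]), 'wrist_torque': array([-0.035, -0.008, -0.005]), 'gripper_force': np.float64(0.0), 'grip_width': np.float64(1.003)}
scene [[475.2, 0.0, 317.4], [0.0, 475.2, 202.0], [0.0, 0.0, 1.0]] [ 1.722  1.643 -0.775] [-0.068 -0.264  1.718]
tin_green [240. 167. 297. 192.] 0.79
tin_green [348. 148. 397. 180.] 0.78
tin_green [388. 222. 454. 251.] 0.68
tin_white [371. 178. 430. 209.] 0.62
tin_base [408. 262. 471. 322.] 0.73
tin_base [241. 195. 275. 249.] 0.66
warmer [147. 207. 353. 274.] 0.9
switch_grip [174. 210. 195. 228.] 0.5
dish [291. 212. 336. 248.] 0.91
dish [176. 208. 194. 228.] 0.39
top [[431.2, 0.0, 320.0], [0.0, 431.2, 205.9], [0.0, 0.0, 1.0]] [ 2.126 -2.156  0.188] [0.014 0.517 1.158]
tin_green [186. 167. 245. 192.] 0.92
tin_green [331. 257. 395. 288.] 0.87
tin_green [214. 272. 267. 331.] 0.72
tin_white [186. 225. 249. 256.] 0.97
tin_white [291. 142. 333. 184.] 0.56
tin_base [185.  92. 241. 147.] 0.89
tin_base [348. 150. 379. 212.] 0.83
tin_base [278. 143. 462. 221.] 0.74
warmer [278. 140. 462. 222.] 0.78
warmer [424. 186. 443. 204.] 0.32
switch_grip [423. 185. 440. 199.] 0.79
dish [295. 141. 333. 181.] 0.93
```

```bash
python3 - <<'E'
import cv2
a=cv2.imread("pics/top0.png"); cv2.imwrite("pics/topc.png",cv2.resize(a[75:345,140:480],None,fx=2.2,fy=2.2,interpolation=cv2.INTER_CUBIC))
E
```

```text
(no output)
```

View pics/topc.png

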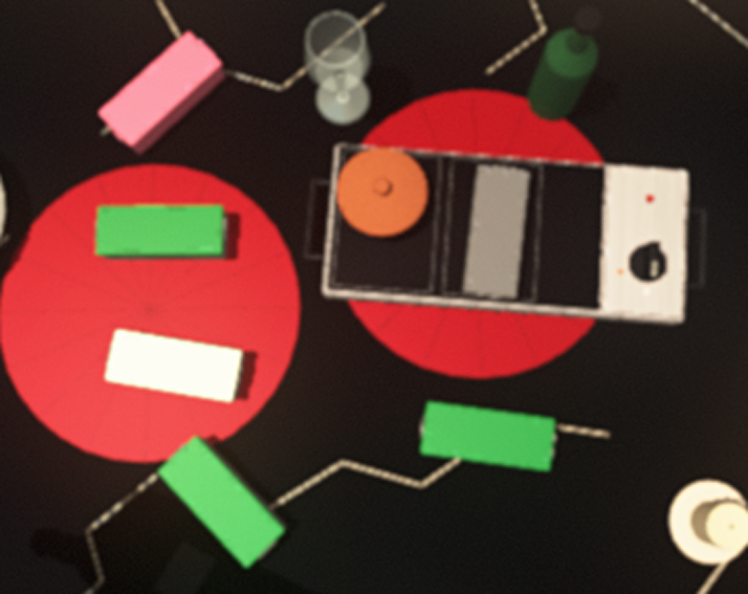

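View pics/scene0.png

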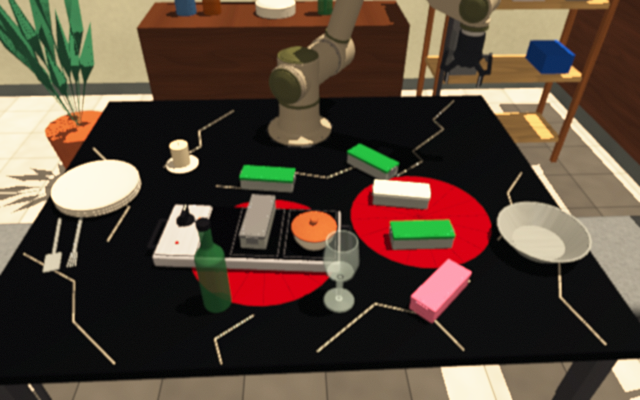

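The top view shows three green tins, at full-image pixels (215,180), (240,302) and (363,272). It also shows the white tin at (219,240), the grey one at (365,180), the pink one at (213,120) and the switch at (434,194). Next I fit their poses to see which green tin is farthest left (+y).

```bash
cat > h.py <<'E'
from workcell import arm, vision, nets
import cv2, numpy as np
from scipy.optimize import minimize
def proj(d,P): return cv2.projectPoints(np.float64(P).reshape(-1,3),d["rvec"],d["tvec"],d["camera_matrix"],None)[0].reshape(-1,2)
def ray(d,uv,z):
    R=cv2.Rodrigues(np.float64(d["rvec"]))[0]; C=-R.T@np.ravel(d["tvec"])
    v=R.T@np.linalg.solve(d["camera_matrix"],[uv[0],uv[1],1]); return C+v*(z-C[2])/v[2]
def box(p,L,W,H,z0):
    x,y,a=p; c,s=np.cos(a),np.sin(a)
    return [[x+c*i*L/2-s*j*W/2,y+s*i*L/2+c*j*W/2,z0+k] for i in(-1,1) for j in(-1,1) for k in(0,H)]
def sil(d,p,L,W,H,z0,S=4):
    h=cv2.convexHull(np.float32(proj(d,box(p,L,W,H,z0))))
    m=np.zeros((400*S,640*S),np.uint8); cv2.fillConvexPoly(m,np.int32(np.round((h+.5)*S*16-8)),255,shift=4)
    return cv2.resize(m,(640,400),interpolation=cv2.INTER_AREA)/255.
def fit(views,dims,z0,p0):
    f=lambda q:sum(np.abs(sil(d,[q[0]/100,q[1]/100,q[2]/10],*dims,z0)-m).sum()/m.sum() for d,m in views)
    q0=[p0[0]*100,p0[1]*100,p0[2]*10]
    r=min((minimize(f,[q0[0],q0[1],q0[2]+k],method="Nelder-Mead",options=dict(initial_simplex=[[q0[0],q0[1],q0[2]+k],[q0[0]+1,q0[1],q0[2]+k],[q0[0],q0[1]+1,q0[2]+k],[q0[0],q0[1],q0[2]+k+1]],xatol=.02,fatol=1e-4)) for k in(-1,1)),key=lambda r:r.fun)
    return np.array([r.x[0]/100,r.x[1]/100,r.x[2]/10]),r.fun
TIN=(.160,.064,.046)
E
cat > fit.py <<'E'
from h import *
D={c:vision.camera(c) for c in("top","scene")}
for t,dims,z0,a0 in(("tin_green",TIN,0,1.57),("tin_white",TIN,0,1.57),("tin_base",TIN,.048,0),("warmer",(.2,.46,.048),0,0)):
    T={c:[r for r in nets.trace(c,t) if r["confidence"]>.4] for c in D}
    for r in T["top"]:
        m=r["region"]; v,u=np.nonzero(m); c=(u.mean(),v.mean()); g=ray(D["top"],c,z0+.03)
        (_,_),(w,h),_=cv2.minAreaRect(np.argwhere(m).astype(np.float32))
        # initial yaw from mask principal axis on the plane
        P=np.array([ray(D["top"],x,z0+.03)[:2] for x in zip(u[::5],v[::5])]); e=np.linalg.eigh(np.cov(P.T))[1][:,1]; a=np.arctan2(e[1],e[0])
        if t=="warmer": a-=np.pi/2*np.sign(a)
        q=proj(D["scene"],[g])[0]
        ms=[s["region"] for s in T["scene"] if np.hypot(*(np.argwhere(s["region"]).mean(0)[::-1]-q))<15]
        p,f=fit([(D["top"],m)],dims,z0,[g[0],g[1],a])
        o=[t,np.round(c),np.round(r["confidence"],2),"top",np.round(p,4),round(f,3)]
        if ms:
            p,f=fit([(D["scene"],ms[0])],dims,z0,p); o+=["scene",np.round(p,4),round(f,3)]
        print(*o)
d=D["top"]
for c in D:
    for r in nets.pinpoint(c,"switch_grip")[:2]: print("switch",c,np.round(r["location"],1),round(r["confidence"],2),np.round(ray(D[c],r["location"],.074),4))
E
python3 fit.py
```

```text
tin_green [213. 180.] 0.67 top [0.5982 0.3088 1.5404] 0.109 scene [0.5966 0.3121 1.5815] 0.088
tin_green [361. 272.] 0.67 top [ 0.3327 -0.1014  1.4277] 0.08 scene [ 0.3313 -0.0992  1.5263] 0.134
tin_green [240. 302.] 0.62 top [ 0.2592  0.2266 -2.38  ] 0.072 scene [ 0.2531  0.2282 -2.4149] 0.103
tin_white [219. 241.] 0.81 top [0.4254 0.2888 1.3899] 0.046
tin_white [293. 104.] 0.73 top [ 0.8312  0.0847 -3.005 ] 0.312
tin_base [213. 117.] 0.94 top [0.7686 0.3037 2.3377] 0.13
tin_base [365. 180.] 0.85 top [ 0.5811 -0.1151  3.0029] 0.044 scene [ 0.5758 -0.1135  3.0113] 0.088
warmer [379. 184.] 0.84 top [ 0.592  -0.1351 -0.0912] 0.426
switch top [435.2 190.9] 0.77 [ 0.549  -0.3079  0.074 ]
switch scene [183.9 214.3] 0.83 [ 0.548 -0.307  0.074]
```

Of the three green look-alikes:
- (215,180) is at y=+0.31
- (240,302) is at y=+0.23
- (363,272) is at y=-0.10

The one at (215,180) is farthest to the robot's left, so it is tin_green. I'll confirm it in a crop and move over the white tin.

Call:
move_arm([
  [-0.0513,-0.0188,0,0,0,0,-1],
  [-0.0513,-0.0188,0,0,0,0,-1],
  [-0.0513,-0.0188,0,0,0,0,-1],
  [-0.0513,-0.0188,0,0,0,0,-1],
  [-0.0513,-0.0188,0,0,0,0,-1],
  [-0.0513,-0.0188,0,0,0,0,-1],
  [0,0,0,0,0,0.1775,-1],
  [0,0,0,0,0,0.1775,-1],
  [0,0,0,0,0,0.1775,-1],
  [0,0,0,0,0,0.1775,-1],
])

```text
clock: 2.55
eef_pos: [0.4256, 0.289, 0.2313]
ee_rot: [-0.0, 0.501, 0.866, 0.0]
ft_force: [0.4, 0.8, -0.3]
grip_width: 0.996
gripper_force: 0.0
```

Call:
move_arm([
  [0,0,0,0,0,0.1775,-1],
  [0,0,0,0,0,0.1775,-1],
  [0,0,0,0,0,0.1775,-1],
  [0,0,0,0,0,0.1775,-1],
  [0,0,0,0,0,0,-1],
  [0,0,0,0,0,0,-1],
  [0,0,0,0,0,0,-1],
  [0,0,0,0,0,0,-1],
  [0,0,0,0,0,0,-1],
  [0,0,0,0,0,0,-1],
])

```text
clock: 3.8
eef_pos: [0.4256, 0.2891, 0.2313]
ee_rot: [0.0, 0.768, 0.64, 0.0]
ft_force: [0.1, -0.4, 0.1]
grip_width: 1.003
gripper_force: 0.0
```

```bash
cat > wr.py <<'E'
import sys
from h import *
t,x,y,a,z0,n=sys.argv[1],*map(float,sys.argv[2:6]),sys.argv[6]
s=arm.sense(); print(np.round(s["clock"],2),np.round(s["eef_pos"],4),np.round(s["ee_rot"],4))
d=vision.camera("wrist"); np.savez("w_%s.npz"%n,**d); R=cv2.Rodrigues(np.float64(d["rvec"]))[0]; print("cam",np.round(-R.T@np.ravel(d["tvec"]),3))
im=d["img"][:,:,::-1].copy()
q=proj(d,[[x,y,z0+.03]])[0]
for r in nets.trace("wrist",t)[:4]:
    m=r["region"]; c=np.argwhere(m).mean(0)[::-1]; print(t,np.round(c),round(r["confidence"],2),np.round(r["bbox"]),"expected",np.round(q))
    if r["confidence"]>.4 and np.hypot(*(c-q))<90:
        p,f=fit([(d,m)],TIN,z0,[x,y,a]); print("fit",np.round(p,4),round(f,3))
        h=cv2.convexHull(np.float32(proj(d,box(p,*TIN,z0)))); cv2.polylines(im,[np.int32(h)],1,(255,0,255),1)
        k=np.int32(proj(d,[b for b in box(p,*TIN,z0) if b[2]>z0+.01]))[[0,1,3,2]]; cv2.polylines(im,[k],1,(255,255,0),1)
cv2.imwrite(f"pics/w_{n}.png",im)
E
python3 wr.py tin_white .4254 .2888 1.39 0 a
python3 - <<'E'
import cv2,numpy as np
a=cv2.resize(cv2.imread("pics/top0.png")[150:340,170:410],None,fx=2,fy=2); b=cv2.resize(cv2.imread("pics/w_a.png"),(480,300))
m=np.zeros((600,800,3),np.uint8); m[:300,:480]=b; m[300:600,:480]=a[:300]; cv2.imwrite("pics/m1.png",m[:,:480])
E
```

```text
3.8 [0.4256 0.2891 0.2313] [0.     0.7683 0.64   0.    ]
cam [0.439 0.366 0.374]
tin_white [317. 171.] 0.95 [286. 103. 348. 246.] expected [319. 174.]
fit [0.4232 0.2881 1.3865] 0.026
```

View pics/m1.png

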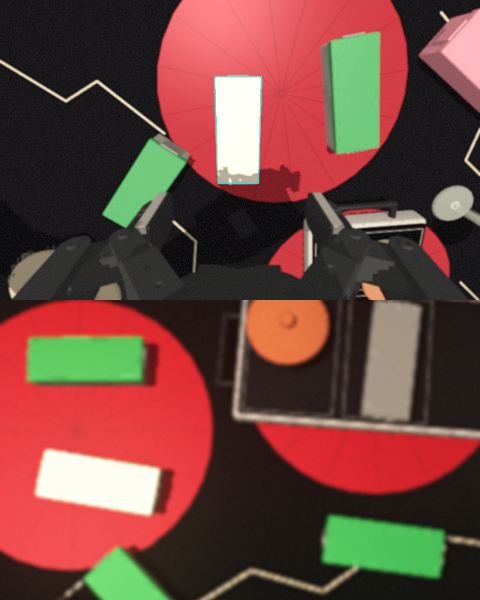

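The overlay fits the white tin at wrist pixel (317,171), between the fingers. The crop confirms tin_green is the upper-left green tin at full-image (213,180). Descending on the white tin.

Call:
move_arm([
  [-0.0014,-0.0022,0.04,0,0,0,-1],
  [0,0,0.04,0,0,0,-1],
  [0,0,0.04,0,0,0,-1],
  [0,0,0.04,0,0,0,-1],
  [0,0,0.035,0,0,0,-1],
  [0,0,0.015,0,0,0,-1],
  [0,0,0.011,0,0,0,-1],
  [0,0,0,0,0,0,-0.2],
  [0,0,0,0,0,0,1],
  [0,0,0,0,0,0,1],
])

```text
clock: 5.15
eef_pos: [0.4236, 0.2883, 0.0112]
ee_rot: [0.0, 0.768, 0.64, 0.001]
ft_force: [-0.5, -1.6, 4.5]
grip_width: 0.74
gripper_force: 68.0
```

Call:
move_arm([
  [0,0,0,0,0,0,1],
  [0,0,0,0,0,0,1],
  [0,0,0,0,0,0,1],
  [0,0,-0.005,0,0,0,1],
  [0,0,-0.01,0,0,0,1],
  [0,0,-0.01,0,0,0,1],
  [0,0,0,0,0,0,1],
  [0,0,0,0,0,0,1],
  [0,0,0,0,0,0,1],
  [0,0,0,0,0,0,1],
])

```text
clock: 6.4
eef_pos: [0.4231, 0.288, 0.0351]
ee_rot: [-0.0, 0.768, 0.64, -0.0]
ft_force: [-0.4, 0.7, -5.2]
grip_width: 0.744
gripper_force: 67.3
```

Grasped, with the measured force consistent with a tin of about 0.5 kg. I lift, turn, and stop beside the column for a wrist look at the base tin.

Call:
move_arm([
  [0,0,-0.03,0,0,0,1],
  [0,0,-0.045,0,0,0,1],
  [0,0,-0.05,0,0,0,1],
  [0,0,-0.03,0,0,0.169,1],
  [0,0,-0.01,0,0,0.169,1],
  [0,0,0,0,0,0.169,1],
  [0,0,0,0,0,0.169,1],
  [0,0,0,0,0,0.169,1],
  [0,0,0,0,0,0.169,1],
  [0,0,0,0,0,0.169,1],
])

```text
clock: 7.65
eef_pos: [0.423, 0.288, 0.2]
ee_rot: [0.0, 0.995, 0.1, -0.0]
ft_force: [0.7, -0.3, -4.6]
grip_width: 0.738
gripper_force: 69.3
```

Call:
move_arm([
  [0,0,0,0,0,0.169,1],
  [0,0,0,0,0,0.169,1],
  [0.02,0.025,0,0,0,0,1],
  [0.03,0.038,0,0,0,0,1],
  [0.03,0.038,0,0,0,0,1],
  [0.03,0.038,0,0,0,0,1],
  [0.03,0.038,0,0,0,0,1],
  [0.03,0.038,0,0,0,0,1],
  [0.018,0.02,0,0,0,0,1],
  [0,0,0,0,0,0,1],
])

```text
clock: 8.9
eef_pos: [0.5789, 0.0288, 0.1995]
ee_rot: [0.0, 0.998, -0.067, -0.0]
ft_force: [0.4, -0.1, -5.2]
grip_width: 0.741
gripper_force: 69.3
```

```bash
python3 wr.py tin_base .579 -.114 3.007 .048 b
```

```text
8.9 [0.5789 0.0288 0.1995] [ 1.000e-04  9.977e-01 -6.730e-02 -5.000e-04]
cam [0.656 0.018 0.342]
tin_base [484. 164.] 0.71 [424.  70. 547. 265.] expected [480. 172.]
fit [ 0.5783 -0.1153  3.007 ] 0.048
tin_base [14. 33.] 0.68 [ 0.  2. 47. 92.] expected [480. 172.]
```

View pics/w_b.png

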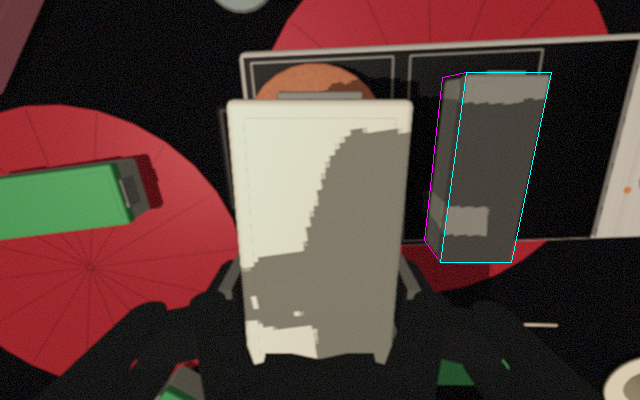

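The wrist view shows the held white tin at (320,230) and the grey base at (490,165), with the overlay aligned. I check the held tin's offset from its far lid edge.

```bash
python3 - <<'E'
from h import *
d=dict(np.load("w_b.npz")); t=np.array([.5789,.0288]); th=np.arctan2(*0*t) if 0 else -1.704
ex=np.array([-np.sin(th),np.cos(th)]); ey=np.array([np.cos(th),np.sin(th)])
for uv in((228,101),(320,101),(412,101),(235,200),(407,200),(247,362),(393,362)):
    g=ray(d,uv,.235)[:2]-t; print(uv,np.round([g@ex,g@ey],4))
E
```

```text
(228, 101) [ 0.0781 -0.0302]
(320, 101) [0.0781 0.0005]
(412, 101) [0.078  0.0311]
(235, 200) [ 0.0435 -0.0308]
(407, 200) [0.0434 0.0324]
(247, 362) [-0.0318 -0.0319]
(393, 362) [-0.0319  0.0327]
```

Call:
move_arm([
  [0.002,0.0149,0,0,0,0,1],
  [0.005,0.036,0,0,0,0,1],
  [0.005,0.036,0,0,0,0,1],
  [0.005,0.036,0,0,0,0,1],
  [0.0026,0.02,0,0,0,0,1],
  [0,0,0.02,0,0,0,1],
  [0,0,0.03,0,0,0,1],
  [0,0,0.025,0,0,0,1],
  [0,0,0.0095,0,0,0,1],
  [0,0,0,0,0,0,1],
])

```text
clock: 10.25
eef_pos: [0.5792, -0.1137, 0.1159]
ee_rot: [-0.0, 0.998, -0.066, -0.0]
ft_force: [0.4, 0.3, -4.8]
grip_width: 0.739
gripper_force: 69.0
```

Call:
move_arm([
  [0,0,0.003,0,0,0,1],
  [0,0,0.003,0,0,0,1],
  [0,0,0.0015,0,0,0,1],
  [0,0,0.001,0,0,0,1],
  [0,0,0,0,0,0,1],
  [0,0,0.0005,0,0,0,1],
  [0,0,0,0,0,0,1],
  [0,0,0,0,0,0,1],
  [0,0,0,0,0,0,1],
  [0,0,0,0,0,0,1],
])

```text
clock: 11.5
eef_pos: [0.5791, -0.1139, 0.1068]
ee_rot: [0.0, 0.998, -0.066, 0.0]
ft_force: [-0.1, -0.1, -4.4]
grip_width: 0.74
gripper_force: 69.1
```

Call:
move_arm([
  [0,0.0014,0,0,0,0,1],
  [0,0,0.0005,0,0,0,1],
  [0,0,0.0005,0,0,0,1],
  [0,0,0,0,0,0,1],
  [0,0,0.0005,0,0,0,1],
  [0,0,0,0,0,0,1],
  [0,0,0.0004,0,0,0,1],
  [0,0,0,0,0,0,1],
  [0,0,0,0,0,0,1],
  [0,0,0,0,0,0,1],
])

```text
clock: 12.75
eef_pos: [0.579, -0.1153, 0.1052]
ee_rot: [0.0, 0.998, -0.066, 0.0]
ft_force: [-2.3, 1.9, 0.7]
grip_width: 0.74
gripper_force: 70.1
```

Contact made (wrist force went from -4.5 N to +0.7 N). Opening gently, then lifting.

Call:
move_arm([
  [0,0,0,0,0,0,-0.5],
  [0,0,0,0,0,0,-0.6],
  [0,0,0,0,0,0,-0.7],
  [0,0,0,0,0,0,-0.85],
  [0,0,0,0,0,0,-1],
  [0,0,0,0,0,0,-1],
  [0,0,-0.01,0,0,0,-1],
  [0,0,-0.03,0,0,0,-1],
  [0,0,-0.05,0,0,0,-1],
  [0,0,-0.05,0,0,0,-1],
])

```text
clock: 14.0
eef_pos: [0.5788, -0.1152, 0.2472]
ee_rot: [0.0, 0.998, -0.066, 0.0]
ft_force: [0.2, 0.3, 0.1]
grip_width: 0.995
gripper_force: 0.0
```

```bash
sed -i '/wrist",t/s/\[:4\]/[:4]/' wr.py; python3 wr.py tin_white .578 -.115 3.007 .094 c; python3 wr.py tin_base .578 -.115 3.007 .048 c2 | grep -v cam
```

```text
14.0 [ 0.5788 -0.1152  0.2472] [ 1.000e-04  9.978e-01 -6.610e-02  3.000e-04]
cam [ 0.655 -0.125  0.39 ]
tin_white [320. 187.] 0.78 [278.  99. 360. 281.] expected [319. 193.]
fit [ 0.5789 -0.1157  3.0078] 0.025
14.1 [ 0.5806 -0.1159  0.2515] [ 0.0018  0.9978 -0.066   0.0052]
```

View pics/w_c.png

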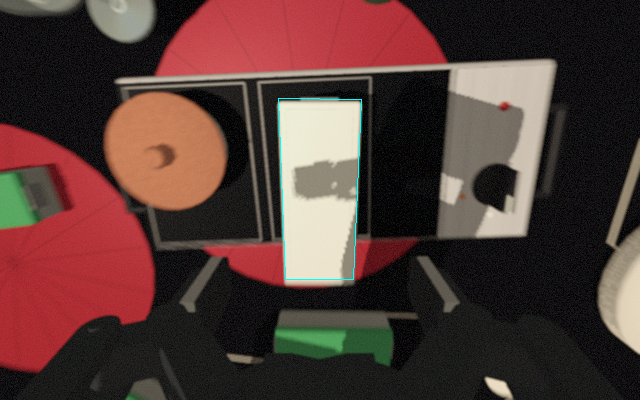

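White sits squarely (lid centre at (320,187), within about 1 mm of the base pose). Next is tin_green.

Call:
move_arm([
  [-0.0023,-0.0236,0,0,0,0,-1],
  [-0.0045,-0.05,0,0,0,0,-1],
  [-0.0045,-0.05,0,0,0,0,-1],
  [-0.0045,-0.05,0,0,0,0,-1],
  [-0.0045,-0.05,0,0,0,0,-1],
  [-0.0045,-0.05,0,0,0,0,-1],
  [-0.0045,-0.05,0,0,0,0,-1],
  [-0.0045,-0.05,0,0,0,0,-1],
  [-0.0045,-0.05,0,0,0,0,-1],
  [0,0,0,0,0,-0.1693,-1],
])

```text
clock: 15.45
eef_pos: [0.5956, 0.3128, 0.2426]
ee_rot: [0.0, 1.0, 0.022, -0.002]
ft_force: [0.4, -1.1, -1.2]
grip_width: 1.002
gripper_force: 0.0
```

Call:
move_arm([
  [0,0,0,0,0,-0.1693,-1],
  [0,0,0,0,0,-0.1693,-1],
  [0,0,0,0,0,-0.1693,-1],
  [0,0,0,0,0,-0.1693,-1],
  [0,0,0,0,0,-0.1693,-1],
  [0,0,0,0,0,-0.1693,-1],
  [0,0,0,0,0,-0.1693,-1],
  [0,0,0,0,0,-0.1693,-1],
  [0,0,0,0,0,-0.1693,-1],
  [0,0,0,0,0,0,-1],
])

```text
clock: 16.7
eef_pos: [0.5965, 0.3095, 0.2435]
ee_rot: [-0.001, 0.711, 0.703, -0.001]
ft_force: [0.4, 0.7, 0.3]
grip_width: 0.998
gripper_force: 0.0
```

```bash
python3 wr.py tin_green .597 .310 1.56 0 d
```

```text
16.7 [0.5965 0.3095 0.2435] [-5.000e-04  7.112e-01  7.030e-01 -1.100e-03]
cam [0.597 0.388 0.386]
tin_green [147. 391.] 0.9 [130. 379. 163. 400.] expected [320. 171.]
tin_green [319. 168.] 0.68 [287.  96. 350. 238.] expected [320. 171.]
fit [0.5959 0.3095 1.5683] 0.029
tin_green [ 57. 235.] 0.57 [  1. 175. 123. 296.] expected [320. 171.]
tin_green [493. 390.] 0.37 [477. 378. 510. 398.] expected [320. 171.]
```

View pics/w_d.png

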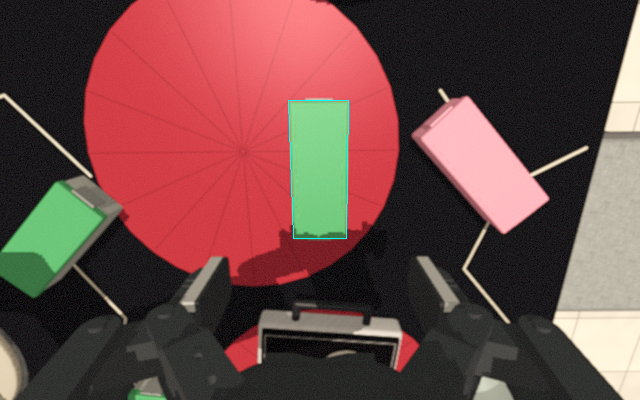

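tin_green is centred between the fingers at wrist (319,168), and the pink tin is well clear on the right. Descending.

Call:
move_arm([
  [0,-0.0006,0.04,0,0,-0.009,-1],
  [0,0,0.04,0,0,0,-1],
  [0,0,0.04,0,0,0,-1],
  [0,0,0.04,0,0,0,-1],
  [0,0,0.04,0,0,0,-1],
  [0,0,0.02,0,0,0,-1],
  [0,0,0.0125,0,0,0,-1],
  [0,0,0,0,0,0,-0.2],
  [0,0,0,0,0,0,1],
  [0,0,0,0,0,0,1],
])

```text
clock: 18.05
eef_pos: [0.5968, 0.3098, 0.0136]
ee_rot: [0.0, 0.708, 0.707, 0.001]
ft_force: [0.5, -0.1, 2.7]
grip_width: 0.731
gripper_force: 69.7
```

Call:
move_arm([
  [0,0,0,0,0,0,1],
  [0,0,0,0,0,0,1],
  [0,0,-0.005,0,0,0,1],
  [0,0,-0.01,0,0,0,1],
  [0,0,-0.015,0,0,0,1],
  [0,0,-0.03,0,0,0,1],
  [0,0,-0.04,0,0,0,1],
  [0,0,-0.05,0,0,0,1],
  [0,0,-0.05,0,0,0,1],
  [0,0,-0.03,0,0,0,1],
])

```text
clock: 19.3
eef_pos: [0.5964, 0.3098, 0.2465]
ee_rot: [0.001, 0.707, 0.707, 0.002]
ft_force: [1.4, -0.3, -4.0]
grip_width: 0.738
gripper_force: 69.3
```

Call:
move_arm([
  [0,0,0,0,0,0.1705,1],
  [0,0,0,0,0,0.1705,1],
  [0,0,0,0,0,0.1705,1],
  [0,0,0,0,0,0.1705,1],
  [0,0,0,0,0,0.1705,1],
  [0,0,0,0,0,0.1705,1],
  [0,0,0,0,0,0.1705,1],
  [0,0,0,0,0,0.1705,1],
  [0,0,0,0,0,0.1705,1],
  [0,0,0,0,0,0.1705,1],
])

```text
clock: 20.55
eef_pos: [0.596, 0.3096, 0.2433]
ee_rot: [-0.0, 0.998, -0.07, 0.0]
ft_force: [-0.1, 0.1, -4.0]
grip_width: 0.739
gripper_force: 69.1
```

Call:
move_arm([
  [0.0022,0.0238,0,0,0,0,1],
  [0.005,0.05,0,0,0,0,1],
  [0.005,0.05,0,0,0,0,1],
  [0.005,0.05,0,0,0,0,1],
  [0.005,0.05,0,0,0,0,1],
  [0.005,0.05,0,0,0,0,1],
  [0.005,0.05,0,0,0,0,1],
  [0.005,0.05,0,0,0,0,1],
  [0.0035,0.05,0,0,0,0,1],
  [0,0,0,0,0,0,1],
])

```text
clock: 21.8
eef_pos: [0.5789, -0.119, 0.243]
ee_rot: [0.0, 0.998, -0.07, 0.0]
ft_force: [-0.2, 0.8, -5.5]
grip_width: 0.736
gripper_force: 69.2
```

```bash
cat > held.py <<'E'
from h import *
import sys
s=arm.sense(); d=vision.camera("wrist"); t=s["eef_pos"][:2]; q=s["ee_rot"]; th=2*np.arctan2(q[2],q[1])-np.pi/2
print(np.round(s["clock"],2),np.round(s["eef_pos"],4),round(th,4),np.round(s["ft_force"],1))
ex=np.array([-np.sin(th),np.cos(th)]); ey=np.array([np.cos(th),np.sin(th)]); zl=s["eef_pos"][2]-.0125+.046
for r in nets.trace("wrist","tin_green"):
    b=r["bbox"]; print(np.round(b),round(r["confidence"],2))
    if b[3]-b[1]>150:
        m=r["region"]; c=m[:,320]; top=np.nonzero(c)[0][0]
        g=ray(d,(320,top-.5),zl)[:2]-t; print("mask far edge",top,np.round([g@ex,g@ey],4))
hsv=cv2.cvtColor(d["img"],cv2.COLOR_RGB2HSV); gm=(hsv[...,1]>90)&(hsv[...,0]>45)&(hsv[...,0]<75)
for u in(260,320,380):
    v=np.nonzero(gm[:300,u])[0]; g=ray(d,(u,v[0]-.5),zl)[:2]-t; print(u,v[0],np.round([g@ex,g@ey],4))
for v in(130,180):
    u=np.nonzero(gm[v,200:450])[0]+200; print(v,[np.round(((ray(d,(k,v),zl)[:2]-t)@ey),4) for k in(u[0]-.5,u[-1]+.5)])
E
python3 held.py
```

```text
21.8 [ 0.5789 -0.119   0.243 ] -1.7103 [-0.2  0.8 -5.5]
[230.  92. 410. 365.] 0.8
mask far edge 91 [0.0813 0.0003]
[157. 389. 187. 399.] 0.6
260 98 [ 0.0791 -0.02  ]
320 100 [0.0784 0.0003]
380 81 [0.0844 0.0203]
130 [np.float64(-0.0348), np.float64(0.0417)]
180 [np.float64(-0.0358), np.float64(0.0361)]
```

Call:
move_arm([
  [0.0003,-0.0034,0,0,0,-0.005,1],
  [0,0,0.015,0,0,0,1],
  [0,0,0.03,0,0,0,1],
  [0,0,0.02,0,0,0,1],
  [0,0,0.01,0,0,0,1],
  [0,0,0.006,0,0,0,1],
  [0,0,0,0,0,0,1],
  [0,0,0,0,0,0,1],
  [0,0,0,0,0,0,1],
  [0,0,0,0,0,0,1],
])

```text
clock: 23.15
eef_pos: [0.5803, -0.1125, 0.1617]
ee_rot: [0.0, 0.998, -0.065, 0.0]
ft_force: [0.6, -0.1, -3.6]
grip_width: 0.738
gripper_force: 69.1
```

Call:
move_arm([
  [0,0.0032,0,0,0,0.003,1],
  [0,0,0.002,0,0,0,1],
  [0,0,0.002,0,0,0,1],
  [0,0,0.001,0,0,0,1],
  [0,0,0,0,0,0,1],
  [0,0,0.001,0,0,0,1],
  [0,0,0,0,0,0,1],
  [0,0,0.0005,0,0,0,1],
  [0,0,0,0,0,0,1],
  [0,0,0,0,0,0,1],
])

```text
clock: 24.4
eef_pos: [0.5798, -0.1156, 0.1549]
ee_rot: [0.0, 0.998, -0.067, 0.0]
ft_force: [0.1, 0.4, -4.9]
grip_width: 0.738
gripper_force: 69.1
```

Call:
move_arm([
  [0,0,0.0005,0,0,0,1],
  [0,0,0,0,0,0,1],
  [0,0,0.0005,0,0,0,1],
  [0,0,0,0,0,0,1],
  [0,0,0.0004,0,0,0,1],
  [0,0,0,0,0,0,1],
  [0,0,0,0,0,0,1],
  [0,0,0,0,0,0,1],
  [0,0,0,0,0,0,1],
  [0,0,0,0,0,0,1],
])

```text
clock: 25.65
eef_pos: [0.5798, -0.1156, 0.1536]
ee_rot: [0.0, 0.998, -0.067, 0.0]
ft_force: [-1.1, 0.2, -1.9]
grip_width: 0.739
gripper_force: 69.3
```

Contact is starting. Lower 0.4 mm more, release and lift.

Call:
move_arm([
  [0,0,0.0004,0,0,0,1],
  [0,0,0,0,0,0,1],
  [0,0,0,0,0,0,-0.5],
  [0,0,0,0,0,0,-0.6],
  [0,0,0,0,0,0,-0.7],
  [0,0,0,0,0,0,-0.85],
  [0,0,0,0,0,0,-1],
  [0,0,0,0,0,0,-1],
  [0,0,-0.01,0,0,0,-1],
  [0,0,-0.03,0,0,0,-1],
])

```text
clock: 26.9
eef_pos: [0.5793, -0.1154, 0.193]
ee_rot: [-0.0, 0.998, -0.067, -0.001]
ft_force: [0.6, -0.6, 0.8]
grip_width: 0.999
gripper_force: 0.0
```

Call:
move_arm([
  [0,0,-0.03,0,0,0,-1],
  [0,0,-0.03,0,0,0,-1],
  [0,0,-0.02,0,0,0,-1],
  [0,0.03,0,0,0,0,-1],
  [0,0.04,0,0,0,0,-1],
  [0,0.04,0,0,0,0,-1],
  [0,0.04,0,0,0,0,-1],
  [0,0.03,0,0,0,0,-1],
  [0,0,0,0,0,0,-1],
  [0,0,0,0,0,0,-1],
])

```text
clock: 28.15
eef_pos: [0.556, -0.2933, 0.2736]
ee_rot: [0.0, 0.998, -0.066, 0.0]
ft_force: [0.2, 0.4, 0.4]
grip_width: 1.0
gripper_force: 0.0
```

```bash
python3 wr.py tin_green .579 -.116 3.007 .14 e; python3 - <<'E'
from h import *
d=dict(np.load("w_e.npz"))
for r in nets.pinpoint("wrist","switch_grip")[:2]: print("switch",np.round(r["location"],1),round(r["confidence"],2),np.round(ray(d,r["location"],.074),4))
for r in nets.trace("wrist","switch_grip")[:2]: print(np.round(r["bbox"]))
im=d["img"][:,:,::-1]; a=cv2.imread("pics/w_e.png"); q=proj(d,[[.5485,-.3075,.074]])[0]; print(q)
u,v=np.int32(q); u=np.clip(u,60,580); v=np.clip(v,60,340)
c=cv2.resize(im[v-60:v+60,u-60:u+60],(400,400),interpolation=cv2.INTER_CUBIC)
print("crop origin",u-60,v-60)
cv2.imwrite("pics/sw.png",np.hstack([cv2.resize(a,(400,250)) if 0 else cv2.copyMakeBorder(cv2.resize(a,(400,250)),0,150,0,0,0),c]))
E
```

```text
28.15 [ 0.556  -0.2933  0.2736] [ 0.000e+00  9.978e-01 -6.630e-02  2.000e-04]
cam [ 0.633 -0.304  0.416]
tin_green [245. 327.] 0.88 [214. 299. 270. 356.] expected [107. 200.]
tin_green [105. 191.] 0.74 [ 28.  97. 172. 290.] expected [107. 200.]
fit [ 0.5795 -0.1163  2.9913] 0.056
tin_green [ 18. 368.] 0.65 [  2. 338.  50. 397.] expected [107. 200.]
switch [334.8 185.4] 0.82 [ 0.5401 -0.3095  0.074 ]
switch [150.2 183.1] 0.39 [ 0.5711 -0.0989  0.074 ]
[317. 159. 356. 204.]
[332.18490831 178.61284529]
crop origin 272 118
```

View pics/sw.png

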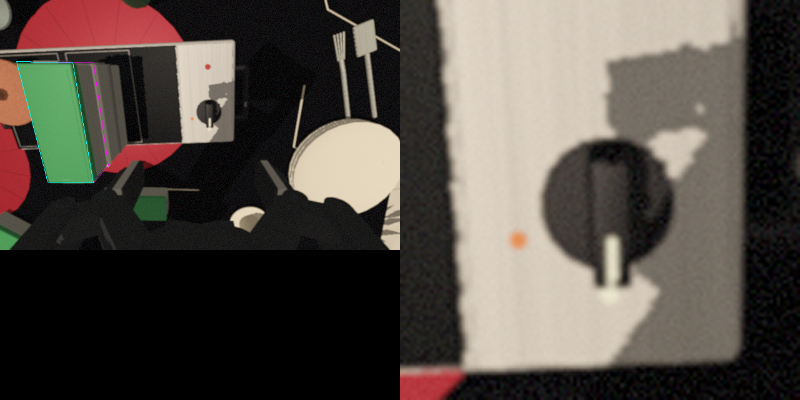

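The column stands: green lid at wrist (105,191), fit (0.5795,-0.1163). The switch skirt is centred at wrist pixel (334,179). Its bar points nearly along the image vertical, and the white line points down to the off dot. I compute its axis and the bar angle.

```bash
python3 - <<'E'
from h import *
d=dict(np.load("w_e.npz")); f=lambda u,v,z:ray(d,(272+u*.3-.35,118+v*.3-.35),z)
print("skirt",np.round(f(207.5,203.5,.054),4), "left/right", np.round(f(141,203,.054),4),np.round(f(274,203,.054),4),"top",np.round(f(207,138,.054),4))
w,o=f(208,297,.048),f(118,240,.048); print("dots",np.round(w,4),np.round(o,4))
print("panel right edge ang",f(345,40,.048)[:2],f(342,357,.048)[:2])
g=f(193,200,.082),f(230,200,.082); print("bar sides",np.round(g,4)); print("line",np.round([f(211,238,.082),f(211,290,.082)],4))
# skirt+dark blob fit
im=d["img"]; c=cv2.cvtColor(im,cv2.COLOR_RGB2GRAY)
for x0 in [(.5485,-.3075),(.552,-.309)]: print(x0,proj(d,[[*x0,.054]]),proj(d,[[*x0,.082]]))
# plate-model
m=[r for r in nets.trace("wrist","warmer")]; print([np.round(r["bbox"]) for r in m])
E
```

```text
skirt [ 0.5432 -0.3098  0.054 ] left/right [ 0.5466 -0.2858  0.054 ] [ 0.5402 -0.3338  0.054 ] top [ 0.5671 -0.3124  0.054 ]
dots [ 0.5053 -0.3057  0.048 ] [ 0.5322 -0.275   0.048 ]
panel right edge ang [ 0.59407889 -0.36497502] [ 0.47394367 -0.35445768]
bar sides [[ 0.552  -0.3046  0.082 ]
 [ 0.5503 -0.3169  0.082 ]]
line [[ 0.538  -0.3091  0.082 ]
 [ 0.5195 -0.3069  0.082 ]]
(0.5485, -0.3075) [[331.5106064  174.70984913]] [[332.4755562  180.29517421]]
(0.552, -0.309) [[332.39515186 171.73530788]] [[333.43209171 177.10724976]]
[array([  2.,  66., 398., 239.])]
```

Call:
move_arm([
  [-0.0098,0.0175,0,0,0,-0.037,0],
  [0,0,0.03,0,0,0,0],
  [0,0,0.04,0,0,0,0],
  [0,0,0.04,0,0,0,0],
  [0,0,0.03,0,0,0,0],
  [0,0,0.015,0,0,0,0],
  [0,0,0,0,0,0,0],
  [0,0,0,0,0,0,0],
  [0,0,0,0,0,0,0],
  [0,0,0,0,0,0,0],
])

```text
clock: 29.65
eef_pos: [0.544, -0.3102, 0.1187]
ee_rot: [0.0, 0.999, -0.048, 0.0]
ft_force: [-0.7, 0.2, 0.1]
grip_width: 0.498
gripper_force: 0.0
```

```bash
python3 - <<'E'
from h import *
s=arm.sense(); q=s["ee_rot"]; print(np.round(s["eef_pos"],4), 2*np.arctan2(q[2],q[1])-np.pi/2)
d=vision.camera("wrist"); np.savez("w_f.npz",**d)
for r in nets.pinpoint("wrist","switch_grip")[:1]: print(np.round(r["location"],1),round(r["confidence"],2),np.round(ray(d,r["location"],.074),4))
im=d["img"][:,:,::-1].copy()
p=proj(d,[[.544,-.3093,.082]])[0]; print(p)
cv2.drawMarker(im,tuple(np.int32(p)),(255,0,255),0,8)
cv2.imwrite("pics/w_f.png",cv2.resize(im[100:350,180:480],(720,600),interpolation=cv2.INTER_CUBIC))
E
```

```text
[ 0.544  -0.3102  0.1187] -1.6669588776519377
[319.5 227.3] 0.75 [ 0.5429 -0.3104  0.074 ]
[317.66250072 230.70803618]
```

View pics/w_f.png

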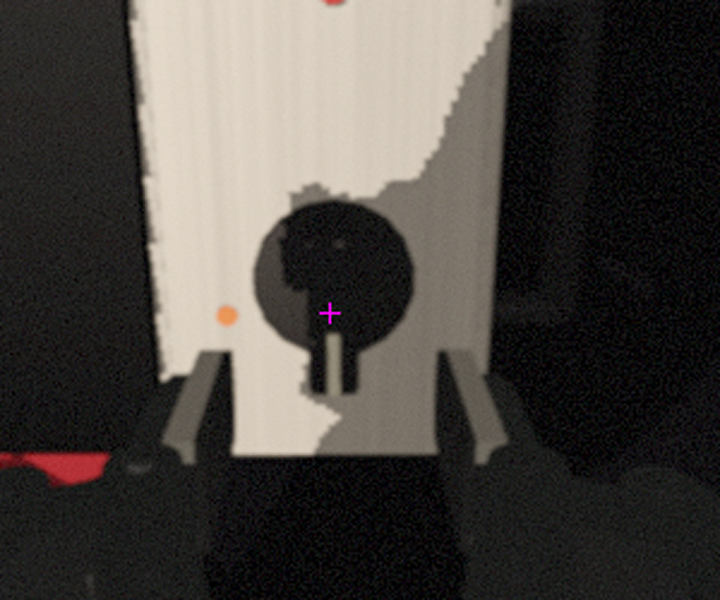

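The bar (crop 310–358 × about 250–395) is centred between the fingers and aligned with the tool x axis. Lowering and closing on it.

Call:
move_arm([
  [-0.0006,0,0.02,0,0,0,0],
  [0,0,0.02,0,0,0,0],
  [0,0,0.012,0,0,0,0],
  [0,0,0.0055,0,0,0,0],
  [0,0,0,0,0,0,0],
  [0,0,0,0,0,0,0.4],
  [0,0,0,0,0,0,1],
  [0,0,0,0,0,0,1],
  [0,0,0,0,0,0,1],
  [0,0,0,0,0,0,1],
])

```text
clock: 31.0
eef_pos: [0.5435, -0.3099, 0.0614]
ee_rot: [0.0, 0.999, -0.048, 0.0]
ft_force: [-1.0, 3.5, 5.7]
grip_width: 0.151
gripper_force: 59.4
```

Gripped the bar (opening 13 mm). Turning it clockwise.

Call:
move_arm([
  [0,0,0,0,0,0.125,1],
  [0,0,0,0,0,0.125,1],
  [0,0,0,0,0,0.125,1],
  [0,0,0,0,0,0.125,1],
  [0,0,0,0,0,0.125,1],
  [0,0,0,0,0,0.125,1],
  [0,0,0,0,0,0.125,1],
  [0,0,0,0,0,0.125,1],
  [0,0,0,0,0,0.1,1],
  [0,0,0,0,0,0.08,1],
])

```text
clock: 32.25
eef_pos: [0.543, -0.3104, 0.0614]
ee_rot: [0.001, 0.802, -0.597, 0.0]
ft_force: [-4.0, 0.5, 6.5]
grip_width: 0.149
gripper_force: 59.5
```

Call:
move_arm([
  [0,0,0,0,0,0.02,1],
  [0,0,0,0,0,0,1],
  [0,0,0,0,0,0,0.4],
  [0,0,0,0,0,0,0],
  [0,0,0,0,0,0,0],
  [0,0,0,0,0,0,0],
  [0,0,-0.02,0,0,0,0],
  [0,0,-0.05,0,0,0,0],
  [0,0,-0.06,0,0,0,0],
  [0,0,-0.06,0,0,0,0],
])

```text
clock: 33.5
eef_pos: [0.543, -0.3098, 0.2525]
ee_rot: [0.0, 0.797, -0.604, -0.0]
ft_force: [0.5, -0.3, 0.7]
grip_width: 0.502
gripper_force: 0.0
```

Call:
move_arm([
  [0,0,0,0,0,-0.18,0],
  [0,0,0,0,0,-0.18,0],
  [0,0,0,0,0,-0.18,0],
  [0,0,0,0,0,-0.18,0],
  [0,0,0,0,0,-0.18,0],
  [0,0,0,0,0,-0.18,0],
  [0,0,-0.02,0,0,0,0],
  [0,0,0,0,0,0,0],
  [0,0,0,0,0,0,0],
  [0,0,0,0,0,0,0],
])

```text
clock: 34.75
eef_pos: [0.5431, -0.3099, 0.2698]
ee_rot: [-0.0, 0.994, -0.108, -0.001]
ft_force: [-0.3, -0.3, 0.7]
grip_width: 0.5
gripper_force: 0.0
```

```bash
python3 - <<'E'
from h import *
d=vision.camera("wrist"); e=vision.camera("scene")
a=d["img"][:,:,::-1]; b=e["img"][150:290,130:360,::-1]
cv2.imwrite("pics/end.png",np.vstack([cv2.resize(a[60:310,100:500],(480,300)),cv2.resize(b,(480,292))]))
print(np.round(arm.sense()["eef_pos"],3),np.round(arm.sense()["ft_force"],2))
E
```

```text
[ 0.543 -0.31   0.27 ] [ 0.14 -0.36  0.96]
```

View pics/end.png

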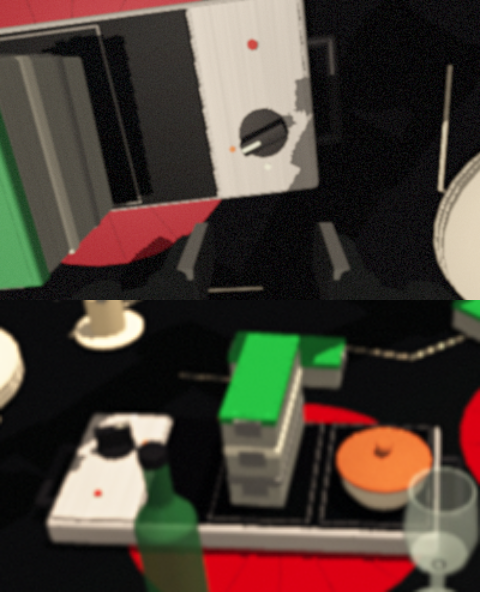

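The white line now points at the orange "on" dot (wrist crop (232,149)). The three-tin column stands square in the scene crop (260,420), and the arm touches nothing.

```bash
python3 -c "
from workcell import arm
print(arm.close_job())"
```

```text
the job is handed in; nothing more can be done
None
```

The white-lidded and then the green-lidded tin are stacked on the grey-lidded one, the switch points at on, and I handed the job in at about 35 s; it returned no verdict.

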